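# Seat a grinding jar on its drive dog and latch the hold-down bridge

## Task

Put the taller of the two steel grinding jars into the sloping guide cup of the jar mill, turn it until its slot drops over the drive dog in there, and press it down firmly so you feel that it is fully home on the cup floor and not riding on the dog. Only then swing the hinged bridge over the jar and push it down until the spring catch snaps over its nose. Leave the short jar and everything else on the bench where it stands.

Things in the scene. Friction and masses are not known exactly. Their poses are not given: they have to be found in the camera images.
- jar: Taller of two bare steel grinding jars, 50 mm diameter, 84 mm high, 0.25 to 0.42 kg, loose, upright on the bench. Origin: centre of its underside; z up. A straight slot 11 mm wide and 7.5 mm deep runs right across the underside along the jar's x axis, parallel to the lid's flats; a half turn about z makes no difference.
- jar_lid (a point): Point on the tall jar's axis 71 mm above its underside, halfway up its fixed lid (which covers heights 58 to 84 mm). The lid has two parallel flats 40 mm apart, facing the jar's +y and -y, each 30 mm long: grip it there. A bright line across the dark disc on the lid runs along the jar's x axis, above the slot.
- mill: Jar mill, a small white and aluminium bench machine, fixed where it stands. Base plate 186 x 124 mm; z up, x to its rear, y to its left; its front looks to the robot's left and back toward the robot. Origin: on the bench under the centre of the cup floor. Its sloping head carries cup, bridge and catch.
- head: Sloping head of the mill. Origin: centre of the guide cup's floor, 62 mm above the bench. z: the cup's axis out of its mouth, leaning 30 degrees from vertical toward the front; x: up the slope from catch to hinge; y: left. A jar fully home has its origin here and its axis along z; riding on the dog it stands 6 mm proud and the bridge cannot latch. Nothing stands beside the cup in y.
- cup_mouth (a point): Centre of the guide cup's mouth, 28 mm above its floor on the head's z. Round ring, bore 54 mm (2 mm of play round the jar) flaring to 65 mm at the mouth, 75 mm outside. Behind it, from head x = 57 mm, stands the hinge column, 48 mm wide, 108 mm high.
- dog_top (a point): Point on the cup axis level with the top of the drive dog, 6 mm above the cup floor. The dog is a steel bar 36 mm long, 7 mm wide (4 mm at its top) lying across the floor on a stiff spindle (0.35 N m), left where it last stopped: its length is within 0.4 rad, either way about the head's z, of the head's x. Its angle is not reported; look into the cup, or turn the jar until it drops over it.
- bridge (a joint): Angle a (rad) of the hinged hold-down bridge. 0: closed over the cup; starts wide open (2.2 to 2.4); stop at 2.5. In the head frame it points along (-cos a, 0, sin a); the face to push (top when closed, rear when open) looks along (sin a, 0, cos a). Stiff (0.16 N m), stays where it is left; can be pushed to -0.02.
- bridge_hinge (a point): Middle of the bridge's hinge line, which is parallel to the head's y, at head x = 66 mm, z = 98 mm, mid-thickness of the bar. The bridge is a steel bar 26 mm wide and 8 mm thick reaching 148 mm from here to the end of its nose, a small steel roller in a fork. A nut 17 mm wide stands 5 mm above its pushing face 66 mm from here.
- bridge_pad (a point): Centre of the lower face of the sprung rubber pad, 26 mm across, under the bridge, 66 mm from the hinge. With the jar home it meets the lid 2 mm before the bridge is closed (4 mm of travel, 2 to 7 N).
- catch (a joint): Angle (rad) of the spring catch: 0 standing at rest, growing to 0.3 as its hook is pushed away from the cup. The nose coming down pushes it aside by about 0.1 (5 to 10 N on the bar near the nose) and it springs back to 0 over the nose when the bridge reaches about 0: latched when both read 0.
- catch_hook (a point): Tip of the catch's hook, which stands over the nose of the closed bridge, on the front column: head x = -76 mm, z = 105 mm. The catch reaches from here to head x = -104 mm and up to z = 123 mm, 22 mm wide.
- short_jar: The shorter steel grinding jar of the same make, 40 mm diameter, 56 mm high, loose, upright; the two jars may stand in either of two places left of the mill. Origin: centre of its underside. Not to be used or moved.
- powder_jar: Bystander: cream-lidded powder jar, 67 mm diameter, 118 mm high, loose, to the right of the mill's front. Origin: centre of its underside.
- beaker: Bystander: empty glass beaker, 75 mm diameter, 92 mm high, loose, at the front left. Origin: centre of its underside.
- conical_flask: Bystander: small stoppered conical flask, 63 mm diameter, 115 mm high, loose, in front of the mill. Origin: centre of its underside.
There are look-alikes about, which are no part of the job. What is shaped like the jar but yellow is not meant.

How it is judged:
By the outcome, as a careful person would: the job done as asked, in the order asked, and still so for the second after the job is handed in, with the robot touching nothing.
It also fails if it takes over 64 s, if anything falls off the work surface, if the arm or the gripper's body presses on something with over 40 N, if the wrist force passes 120 N, or if a joint passes its speed limit or range.

## Robot

A 6-joint arm with a two-finger parallel gripper is mounted at the origin on the work surface; the furniture and walls round the work are solid. World frame = base frame: x ahead of the robot, y to its left, z up, the work surface at z = 0. Lengths are in m, angles in degrees, forces in N, time in s.
With the tool pointing down it reaches from about 0.3 to 1 m from the base axis. Payload 5.1 kg.
Tool frame: the origin (TCP) lies midway between the tips of the shut fingers; the grasp point (between the pads) lies grip_depth behind it (grip_depth is the distance from the TCP to the grasp point, in m); z points along the fingers, y is the line along which they close (so a half turn about z gives the same grasp; the last joint's range is limited). The gripper opens to 95 mm and grips with 3 to 60 N. Pads are 20 mm wide; open, the fingers measure 119 mm over their backs; the gripper's body (75 mm by 180 mm) begins 59 mm behind the grasp point.
Start: joints at [60.012, 7.093, 94.555, -0, 78.352, -4.733], TCP at [0.277, 0.588, 0.215] pointing down, gripper open.
Joint ranges: [-149.61, 149.61], [-58.7, 133.49], [1.44, 155.28], [-77.14, 257.14], [18.33, 153.61], [-166.67, 166.67]. Speed limits (degrees/s): [147.25, 147.25, 180, 180, 180, 180].

## Interface

Orientations are given as a 3x3 rotation matrix whose columns are the frame's x, y, z axes.
In Python, from station import * gives the robot as it stands.
- The arm moves only by the shell command python3 -m jog 'ROWS' [OPENING] [FORCE]. ROWS is a JSON object of lists of equal length, an entry for each row: "translation": the shift along the tool's x, y, z in cm, a list of three; "twist": the turn, a rotation vector about the tool's x, y, z in rad, a list of three. In form: {"translation": [[dx, dy, dz], ...], "twist": [[ax, ay, az], ...]}. A call has 1 to 20 rows; each row is the pose to reach, as a shift and turn from the pose commanded when the call began, along the tool's axes at that moment; what a row does not reach only later rows make up. A row lasts 1/10 s, in which the tool goes at most 50 mm and 8.59 degrees, less where a joint would pass 70% of its speed; a pose out of reach is approached as far as the arm can. A call with a gripper value outside its range is refused whole. OPENING is the closure, from -1 (fully open) to 1 (shut), so that 0 is half open, set as the call begins (- or left out, the last holds). The fingers move at their own pace and stop on an object; FORCE is the grip in N (left out, the last holds). Time passes only in rows, so rows that repeat a pose let the fingers close. It gives the time, the measured TCP pose, the force, the opening and the grip force at its end, in the units of the state.
- read_state(): the state, without advancing time (a new reading comes with each control period).
- capture(name): name is "scene" or "top" or "wrist"; returns a dict with "frame" (420x560x3 uint8, red, green, blue), "vfov" (degrees; the focal length in pixels is half the picture's height over the tangent of half this angle, whatever the lens; pixels are square), "cx", "cy" (the principal point, pixels), "T" (4x4, takes a point from camera to world coordinates). Camera axes: x right, y up, looking along -z (the intrinsics and any distortion apply to the point x, -y, -z); pixel columns grow to the right and rows downward; lengths in m; the calibration is good to about 2 mm. A picture is of the moment at which its call begins. There is no depth.
- sign_off(): hands the job in; it is judged then, once.
Trained networks look in a picture, given as the dict that the camera call returned (one of the last four; its "shot" number tells which), for a name from the list of things; names that differ only in an ending like _2 or _b are one class to them, and where a whole thing is asked for, a point or a joint stands for the part that bears it (a point fixed in the world has none). Each returns a list of dicts, best first, with "confidence" (0 to 1); they miss things now and then, are a little off and sometimes report something else, mostly with a low value. They report only what shows in the picture. A call takes as long as a camera call. They do not tell look-alikes from the thing itself.
- look_for(picture, thing): "at" ([x, y, z] in m, in world coordinates, good to about 4 mm: the middle of the surface that is visible of it).
- spot_point(picture, thing): "at" ([x, y, z] in m, in world coordinates, good to about 4 mm: a listed point, or the origin of a listed thing).
The state is a dict: "time_s": time; "joint_pos": joint angles; "qvel": joint speeds; "tau": joint torques, N m; "eef_pos": TCP position; "eef_rot": TCP orientation; "wrist_force": force on the tool from outside, world axes, zero at the start; "moment": the same for the moment, N m; "gripper_width": opening from 0.0 (shut) to 1.0 (fully open); "finger_force": force on a finger pad.
Only numpy, scipy, OpenCV 4.12 (cv2) and the standard library are available. Lean on these libraries where they do the work, as an engineer would, in place of code of your own. Each camera call takes 0.05 s, during which the arm holds its last target. There are 200 camera calls.

## Working session

There is one attempt and no reset: what is moved stays moved. The work goes in short steps, Python scripts to look and compute and a shell command to move; the robot and the scene stay as the last step left them, time stands still between calls to the robot, and variables do not carry over. Pictures are saved under pics/ and viewed, at most 10 in all, crops included, and the job is handed in when it is done.

```bash
ls; mkdir -p pics; python3 - <<'E'
from station import *
import cv2, numpy as np
s=read_state(); print({k:np.round(v,3).tolist() for k,v in s.items()})
try: print(grip_depth)
except Exception as e: print(e)
ims=[]
for c in ["scene","top","wrist"]:
    p=capture(c); ims.append(p["frame"]); print(c,p["vfov"],p["cx"],p["cy"],[k for k in p],np.round(p["T"],3).tolist())
    for t in ["jar","short_jar","mill","powder_jar","beaker","conical_flask","head","jar_lid","cup_mouth","dog_top","bridge_hinge","catch_hook","bridge_pad"]:
        r=spot_point(p,t); print(t,[(np.round(d["at"],3).tolist(),round(d["confidence"],2)) for d in r[:3]])
    cv2.imwrite(f"pics/{c}0.png",p["frame"][:,:,::-1])
a=np.hstack(ims[:2]); cv2.imwrite("pics/a0.png",cv2.resize(a[:,:,::-1],(800,300)))
E
```

```text
pics
{'time_s': 0.0, 'joint_pos': [60.012, 7.133, 94.632, -0.001, 78.353, -4.733], 'qvel': [0.211, 0.024, -0.068, 0.081, 0.054, 0.017], 'tau': [0.0, -41.76, -35.993, 0.077, 0.049, -0.0], 'eef_pos': [0.277, 0.587, 0.213], 'eef_rot': [[-0.904, 0.427, -0.001], [0.427, 0.904, -0.002], [0.0, -0.002, -1.0]], 'wrist_force': [0.135, 0.387, 0.29], 'moment': [0.006, -0.038, -0.021], 'finger_force': 0.0, 'gripper_width': 0.998}
0.0188
scene 49.36626167382619 283.57482637511856 211.3783520280894 ['frame', 'vfov', 'cx', 'cy', 'T', 'shot'] [[0.506, 0.661, -0.554, -0.15], [-0.863, 0.389, -0.323, -0.352], [0.002, 0.641, 0.768, 0.944], [0.0, 0.0, 0.0, 1.0]]
jar [([0.196, 0.286, 0.0], 0.72), ([0.426, 0.222, -0.002], 0.7)]
short_jar [([0.444, 0.109, -0.001], 0.82)]
mill [([0.553, -0.127, -0.0], 0.69)]
powder_jar [([0.419, -0.268, -0.002], 0.78)]
beaker [([0.309, 0.241, -0.003], 0.91)]
conical_flask [([0.349, -0.169, 0.0], 0.73)]
head [([0.601, -0.025, 0.118], 0.71), ([0.553, -0.127, 0.059], 0.57)]
jar_lid [([0.201, 0.287, 0.07], 0.92), ([0.422, 0.22, 0.071], 0.59)]
cup_mouth [([0.561, -0.117, 0.086], 0
[... 823 characters left out ...]
3], 0.98)]
jar_lid [([0.423, 0.222, 0.069], 0.81), ([0.199, 0.285, 0.072], 0.58)]
cup_mouth [([0.557, -0.113, 0.084], 0.85)]
dog_top [([0.556, -0.127, 0.065], 0.89)]
bridge_hinge [([0.551, -0.139, 0.181], 0.69)]
catch_hook [([0.599, -0.02, 0.107], 0.59)]
bridge_pad [([0.552, -0.136, 0.248], 0.46)]
wrist 59.94837235196992 277.15418188816005 211.1342895792166 ['frame', 'vfov', 'cx', 'cy', 'T', 'shot'] [[0.426, -0.864, -0.268, 0.202], [0.905, 0.406, 0.126, 0.625], [-0.0, -0.297, 0.955, 0.385], [0.0, 0.0, 0.0, 1.0]]
jar [([0.2, 0.284, 0.002], 0.77)]
short_jar []
mill []
powder_jar []
beaker []
conical_flask []
head []
jar_lid []
cup_mouth []
dog_top []
bridge_hinge []
catch_hook []
bridge_pad []
```

View pics/scene0.png

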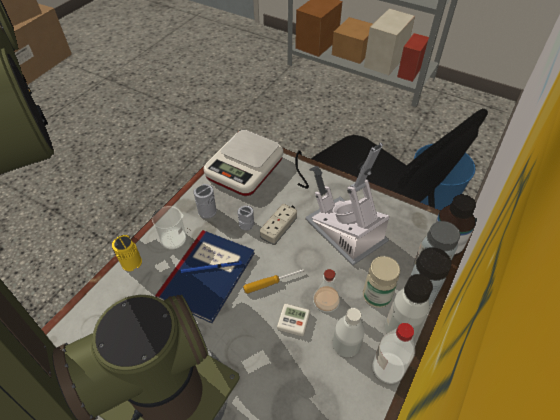

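View pics/top0.png

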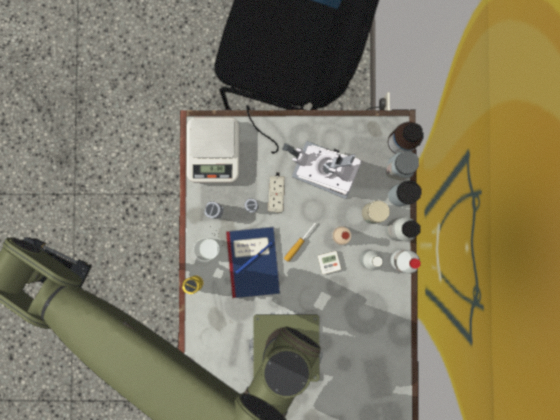

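Scene: the tall jar is at scene pixel (205,200), the short jar at (246,216), and the yellow look-alike at (127,253). The mill is at (348,225) with its bridge standing up at (370,160) and the dark catch at (318,180). I'll move over the tall jar for a close look.

```bash
python3 -m jog '{"translation":[[-29,-26.8,-3],[-29,-26.8,-3],[-29,-26.8,-3],[-29,-26.8,-3],[-29,-26.8,-3],[-29,-26.8,-3],[-29,-26.8,-3],[-29,-26.8,-3],[-29,-26.8,-3],[-29,-26.8,-3],[-29,-26.8,-3],[-29,-26.8,-3]],"twist":[[0,0,0],[0,0,0],[0,0,0],[0,0,0],[0,0,0],[0,0,0],[0,0,0],[0,0,0],[0,0,0],[0,0,0],[0,0,0],[0,0,0]]}' -1 30
python3 - <<'E'
from station import *
import cv2, numpy as np
p=capture("wrist")
print(np.round(p["T"],3).tolist(),p["vfov"])
for t in ["jar","jar_lid","short_jar"]:
    r=spot_point(p,t); print(t,[(np.round(d["at"],4).tolist(),round(d["confidence"],2)) for d in r[:3]])
q=capture("top")
for t in ["jar","jar_lid"]:
    r=spot_point(q,t); print(t,[(np.round(d["at"],4).tolist(),round(d["confidence"],2)) for d in r[:3]])
im=p["frame"]
T=np.array(p["T"]); f=210/np.tan(np.radians(p["vfov"]/2))
c=(np.array([0.425,0.222,0.084,1])@np.linalg.inv(T).T)[:3]; u=p["cx"]+f*c[0]/-c[2]; v=p["cy"]-f*c[1]/-c[2]; print(u,v)
u,v=int(np.clip(u,70,490)),int(np.clip(v,60,360))
b=np.hstack([cv2.resize(im,(400,300)),cv2.resize(im[v-60:v+60,u-70:u+70],(400,300),interpolation=2)])
b2=cv2.resize(cv2.imread("pics/scene0.png")[130:280,280:420],(400,300),interpolation=2)[:,:,::-1]
b3=cv2.resize(cv2.imread("pics/top0.png")[125:215,265:385],(400,300),interpolation=2)[:,:,::-1]
cv2.imwrite("pics/w1.png",np.vstack([b,np.hstack([b2,b3])])[:,:,::-1]); print(u,v)
E
```

```text
time_s: 3.3
eef_pos: [0.4247, 0.2229, 0.2444]
eef_rot: [[-0.905, 0.425, -0.0], [0.425, 0.905, 0.0], [0.0, -0.0, -1.0]]
wrist_force: [0.0, -0.2, -0.6]
gripper_width: 0.998
finger_force: 0.0
[[0.424, -0.865, -0.268, 0.349], [0.906, 0.404, 0.126, 0.259], [-0.0, -0.296, 0.955, 0.415], [0.0, 0.0, 0.0, 1.0]] 59.94837235196992
jar [([0.4186, 0.2206, 0.0002], 0.92), ([0.4431, 0.1141, -0.0033], 0.4)]
jar_lid [([0.4242, 0.2214, 0.0703], 0.56)]
short_jar [([0.4436, 0.1123, -0.0007], 0.85)]
jar []
jar_lid []
275.4637783321684 192.96385498968354
275 192
```

View pics/w1.png

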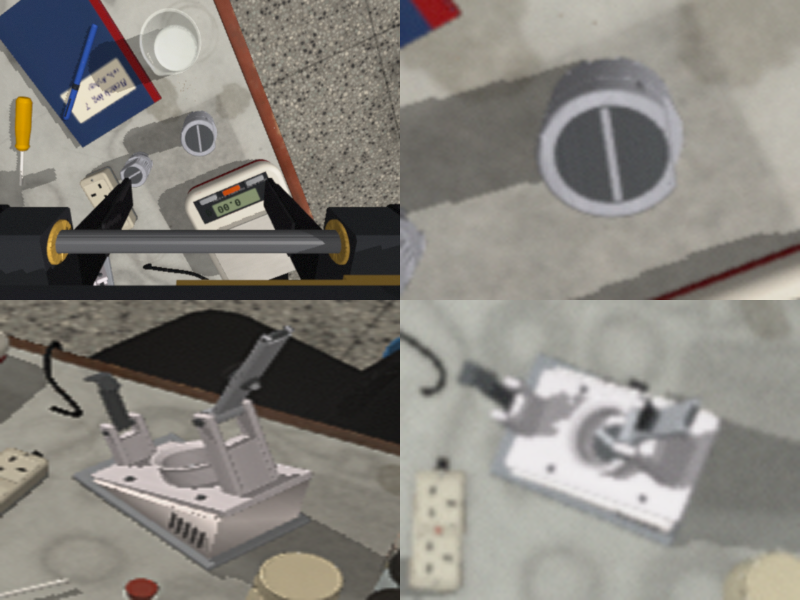

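The tall jar's lid is in the upper-right crop. Its bright line runs from wrist pixel (276.4,174.8) to (281.7,212.0), with the centre near (279,193). The lower crops confirm that the catch is on the mill's left and away side, and the hinge and bridge are on the right.

```bash
cat > h.py <<'E'
from station import *
import numpy as np, cv2
from scipy.spatial.transform import Rotation as R
def ray(p,u,v,z):
    T=np.array(p["T"]); f=210/np.tan(np.radians(p["vfov"]/2))
    d=T[:3,:3]@np.array([(u-p["cx"])/f,-(v-p["cy"])/f,-1]); o=T[:3,3]
    return o+d*(z-o[2])/d[2]
def proj(p,P):
    T=np.array(p["T"]); f=210/np.tan(np.radians(p["vfov"]/2))
    c=T[:3,:3].T@(np.array(P)-T[:3,3]); return np.array([p["cx"]-f*c[0]/c[2],p["cy"]+f*c[1]/c[2]])
def go(P,Rt,s=None):
    "shift (cm) and rotvec to reach TCP pose P,Rt from the state"
    s=s or read_state(); R0=np.array(s["eef_rot"])
    return np.round(R0.T@(np.array(P)-s["eef_pos"])*100,2).tolist(), np.round(R.from_matrix(R0.T@Rt).as_rotvec(),3).tolist()
def detect(p,things,n=2):
    for t in things: print(t,[(np.round(d["at"],4).tolist(),round(d["confidence"],2)) for d in spot_point(p,t)[:n]])
E
python3 - <<'E'
from h import *
p=capture("wrist")
a=ray(p,276.4,174.8,.084);b=ray(p,281.65,212,.084);print(a,b,(a+b)/2)
d=b-a; print(np.degrees(np.arctan2(d[1],d[0])))
c=ray(p,(539+683)/2*.35+205-140,132+153*.4,.084); print(c, ray(p,205+(612-400)*.35,132+153*.4,.084))
s=read_state(); x=np.array(s["eef_rot"])[:,0]; print("toolx",np.degrees(np.arctan2(x[1],x[0])))
E
```

```text
[0.41023361 0.22931561 0.084     ] [0.44491619 0.21854    0.084     ] [0.4275749 0.2239278 0.084    ]
-17.25962111373613
[0.42705907 0.22394539 0.084     ] [0.42719837 0.22424234 0.084     ]
toolx 154.77750746144426
```

```bash
python3 -m jog '{"translation":[[-0.16,0.13,3],[-0.16,0.13,6],[-0.16,0.13,9],[-0.16,0.13,11],[-0.16,0.13,13],[-0.16,0.13,15],[-0.16,0.13,17],[-0.16,0.13,18.2],[-0.16,0.13,19.2],[-0.16,0.13,19.2],[-0.16,0.13,19.2]],"twist":[[0,0,-0.139],[0,0,-0.139],[0,0,-0.139],[0,0,-0.139],[0,0,-0.139],[0,0,-0.139],[0,0,-0.139],[0,0,-0.139],[0,0,-0.139],[0,0,-0.139],[0,0,-0.139]]}' -0.3 40
python3 -m jog '{"translation":[[0,0,0],[0,0,0],[0,0,0],[0,0,0],[0,0,0],[0,0,0],[0,0,0],[0,0,0]],"twist":[[0,0,0],[0,0,0],[0,0,0],[0,0,0],[0,0,0],[0,0,0],[0,0,0],[0,0,0]]}' 1 40
```

```text
time_s: 4.8
eef_pos: [0.4277, 0.2224, 0.0532]
eef_rot: [[-0.955, 0.297, 0.001], [0.297, 0.955, 0.0], [-0.001, 0.0, -1.0]]
wrist_force: [0.6, 0.8, 0.1]
gripper_width: 0.649
finger_force: 0.0
time_s: 5.6
eef_pos: [0.4278, 0.2222, 0.0534]
eef_rot: [[-0.955, 0.297, 0.001], [0.297, 0.955, -0.0], [-0.001, 0.0, -1.0]]
wrist_force: [-1.2, -2.5, 6.2]
gripper_width: 0.469
finger_force: 40.0
```

```bash
python3 -m jog '{"translation":[[0,0,0],[0,0,0],[0,0,0],[0,0,0],[0,0,0]],"twist":[[0,0,0],[0,0,0],[0,0,0],[0,0,0],[0,0,0]]}' 1 60
python3 - <<'E'
from h import *
p=capture("wrist"); print(read_state()["moment"])
q=capture("scene"); u=proj(q,[.427,.223,.08]).astype(int); print(u)
im=q["frame"][max(u[1]-60,0):u[1]+60,u[0]-80:u[0]+80]
cv2.imwrite("pics/g.png",np.hstack([cv2.resize(p["frame"],(400,300)),cv2.resize(im,(400,300),interpolation=2)])[:,:,::-1])
E
```

```text
time_s: 6.1
eef_pos: [0.4278, 0.2221, 0.0534]
eef_rot: [[-0.955, 0.297, 0.001], [0.297, 0.955, -0.0], [-0.001, 0.0, -1.0]]
wrist_force: [-0.9, -3.9, 4.9]
gripper_width: 0.468
finger_force: 60.0
[-0.5217451   0.16650503 -0.03078882]
[203 191]
```

View pics/g.png

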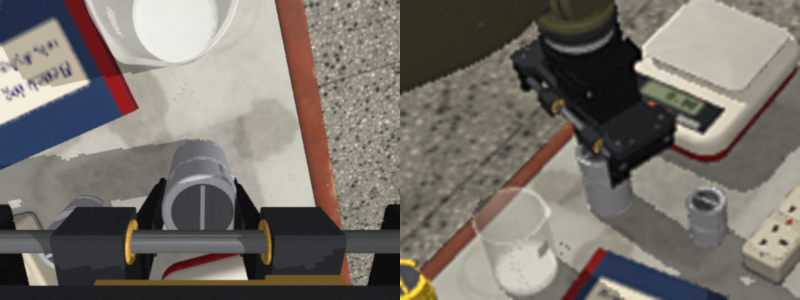

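The grip is straight (line vertical at (203,208)), but the opening reads 44 mm instead of 40. The fingertips probably catch the body below the lid, so I'll regrip 7 mm higher.

```bash
python3 -m jog '{"translation":[[0,0,0],[0,0,0],[0,0,0],[0,0,-0.7],[0,0,-0.7],[0,0,-0.7],[0,0,-0.7]],"twist":[[0,0,0],[0,0,0],[0,0,0],[0,0,0],[0,0,0],[0,0,0],[0,0,0]]}' -0.3 40
python3 -m jog '{"translation":[[0,0,0],[0,0,0],[0,0,0],[0,0,0],[0,0,0],[0,0,0],[0,0,0],[0,0,0]],"twist":[[0,0,0],[0,0,0],[0,0,0],[0,0,0],[0,0,0],[0,0,0],[0,0,0],[0,0,0]]}' 1 40
```

```text
time_s: 6.9
eef_pos: [0.4273, 0.2223, 0.0597]
eef_rot: [[-0.955, 0.297, 0.0], [0.297, 0.955, 0.0], [-0.0, 0.0, -1.0]]
wrist_force: [-0.2, 0.1, -0.9]
gripper_width: 0.648
finger_force: 0.0
time_s: 7.7
eef_pos: [0.4272, 0.222, 0.0595]
eef_rot: [[-0.955, 0.297, -0.0], [0.297, 0.955, -0.0], [0.0, -0.001, -1.0]]
wrist_force: [0.2, -1.3, 0.0]
gripper_width: 0.469
finger_force: 40.0
```

```bash
python3 -m jog '{"translation":[[0,0,-1],[0,0,-3],[0,0,-6],[0,0,-10],[0,0,-14],[0,0,-18],[0,0,-20],[0,0,-20]],"twist":[[0,0,0],[0,0,0],[0,0,0],[0,0,0],[0,0,0],[0,0,0],[0,0,0],[0,0,0]]}' 1 40
cat > fit.py <<'E'
from h import *
from scipy.optimize import least_squares
c,s_=np.cos(np.pi/6),np.sin(np.pi/6)
H=np.array([[c,0,-s_],[0,1,0],[s_,0,c]]) # head axes in mill frame
def headpose(m): 
    Rz=R.from_euler("z",m[2]).as_matrix(); return np.array([m[0],m[1],.062]),Rz@H
pts={"cup_mouth":[0,0,.028],"dog_top":[0,0,.006],"head":[0,0,0],"bridge_hinge":[.066,0,.098],"catch_hook":[-.076,0,.105]}
def fit(cams,n=2):
    obs=[]
    for cam in cams*n:
        p=capture(cam)
        for t,l in pts.items():
            for d in spot_point(p,t)[:1]:
                if d["confidence"]>.4: obs.append((t,d["at"],d["confidence"]))
    def res(m):
        o,Rh=headpose(m); return np.concatenate([(o+Rh@pts[t]-a)*1000/4*np.sqrt(w) for t,a,w in obs])
    r=least_squares(res,[.555,-.128,-1.96],loss="soft_l1"); 
    for t,a,w in obs: o,Rh=headpose(r.x); print(t,np.round((o+Rh@pts[t]-a)*1000,1),round(w,2))
    return r.x
E
python3 - <<'E'
from fit import *
m=fit(["scene","top"]); print(m.tolist(),np.degrees(m[2]))
o,Rh=headpose(m); print(Rh.round(3).tolist())
E
```

```text
time_s: 8.5
eef_pos: [0.4289, 0.2231, 0.2641]
eef_rot: [[-0.955, 0.297, 0.007], [0.297, 0.955, 0.003], [-0.006, 0.005, -1.0]]
wrist_force: [-0.8, 0.6, -3.9]
gripper_width: 0.471
finger_force: 40.0
cup_mouth [ 0.2 -1.2 -0.3] 0.96
dog_top [ 0.2 -1.5  0.7] 0.79
head [ 2.8 -1.3  1.8] 0.97
bridge_hinge [0.1 0.6 1.5] 0.76
catch_hook [-0.5  4.5 -1.4] 0.72
cup_mouth [-0.4 -2.7  1.1] 0.73
dog_top [-1.   2.5  1.9] 0.64
head [-0.7 -0.5 -3. ] 0.9
bridge_hinge [ 1.5  0.4 -3.4] 0.48
catch_hook [ 2.  -0.4  5.1] 0.68
cup_mouth [ 0.9 -1.6  2. ] 0.92
dog_top [0.8 0.5 0.8] 0.95
head [ 1.   3.7 -1.3] 0.89
bridge_hinge [-1.3 -3.5 -1. ] 0.68
catch_hook [-1.3  3.  -2.6] 0.75
cup_mouth [ 0.9 -3.5  0.4] 0.8
dog_top [-3.2  1.9  3.6] 0.87
head [-1.6  0.9 -1.1] 0.89
bridge_hinge [-2.8  0.9 -1.1] 0.49
catch_hook [ 2.4 -1.4  5.8] 0.45
[0.5533762204469537, -0.1283704114120768, -1.9803999378895776] -113.46855818904316
[[-0.345, 0.917, 0.199], [-0.794, -0.398, 0.459], [0.5, 0.0, 0.866]]
```

```bash
python3 - <<'E'
from fit import *
o,Rh=headpose([.5534,-.1284,-1.9804])
Rt=np.column_stack([-Rh[:,0],Rh[:,1],-Rh[:,2]]); print(np.linalg.det(Rt))
P=o+Rh@[0,-.1,.21]; print(P,go(P,Rt),Rt.round(3).tolist())
E
```

```text
0.9999999999999998
[0.50348794 0.00773885 0.24386533] ([-13.65, -18.22, 1.58], [0.439, -0.394, 1.636]) [[0.345, 0.917, -0.199], [0.794, -0.398, -0.459], [-0.5, 0.0, -0.866]]
```

```bash
python3 -m jog '{"translation":[[-1.4,-1.8,-1],[-2.8,-3.6,-1],[-4.2,-5.4,-1],[-5.6,-7.2,-1],[-7,-9,-1],[-8.4,-10.8,-1],[-9.8,-12.6,-0.5],[-11.2,-14.4,0],[-12.6,-16.2,1],[-13.6,-18.2,1.6],[-13.65,-18.22,1.58],[-13.65,-18.22,1.58],[-13.65,-18.22,1.58],[-13.65,-18.22,1.58],[-13.65,-18.22,1.58],[-13.65,-18.22,1.58]],"twist":[[0.037,-0.033,0.136],[0.073,-0.066,0.273],[0.11,-0.098,0.409],[0.146,-0.131,0.545],[0.183,-0.164,0.682],[0.22,-0.197,0.818],[0.256,-0.23,0.954],[0.293,-0.263,1.091],[0.329,-0.295,1.227],[0.366,-0.328,1.363],[0.402,-0.361,1.5],[0.439,-0.394,1.636],[0.439,-0.394,1.636],[0.439,-0.394,1.636],[0.439,-0.394,1.636],[0.439,-0.394,1.636]]}' 1 40
python3 - <<'E'
from fit import *
s=read_state(); print(np.round(s["joint_pos"],1).tolist(), np.round(s["eef_rot"],3).tolist(),np.round(s["moment"],2))
p=capture("wrist"); detect(p,["dog_top","cup_mouth","head","catch_hook"])
o,Rh=headpose([.5534,-.1284,-1.9804])
u=proj(p,o+Rh@[0,0,.006]); print(u, proj(p,o+Rh@[.018,0,.006]),proj(p,o+Rh@[-.018,0,.006]),proj(p,o+Rh@[0,.018,.006]))
u=u.astype(int); u[0]=np.clip(u[0],60,500);u[1]=np.clip(u[1],60,360)
cv2.imwrite("pics/d.png",np.hstack([cv2.resize(p["frame"],(400,300)),cv2.resize(p["frame"][u[1]-50:u[1]+50,u[0]-50:u[0]+50],(400,300+100),interpolation=2)[:300]])[:,:,::-1]);print(u)
E
```

```text
time_s: 11.3
eef_pos: [0.5034, 0.0078, 0.2443]
eef_rot: [[0.344, 0.918, -0.198], [0.795, -0.397, -0.459], [-0.5, 0.0, -0.866]]
wrist_force: [0.9, 0.9, -4.1]
gripper_width: 0.47
finger_force: 40.0
[8.9, -1.5, 104.4, -25.1, 93.8, 34.3] [[0.344, 0.918, -0.198], [0.795, -0.397, -0.459], [-0.5, 0.0, -0.866]] [ 0.55 -0.21  0.08]
dog_top [([0.5575, -0.1257, 0.0684], 0.67)]
cup_mouth [([0.5593, -0.1146, 0.0864], 0.61)]
head [([0.5569, -0.1302, 0.0631], 0.58)]
catch_hook [([0.5987, -0.0205, 0.1164], 0.93)]
[371.62307767 182.48133781] [370.3027073  198.97406679] [372.98062356 165.5242498 ] [388.69746957 182.49920234]
[371 182]
```

View pics/d.png

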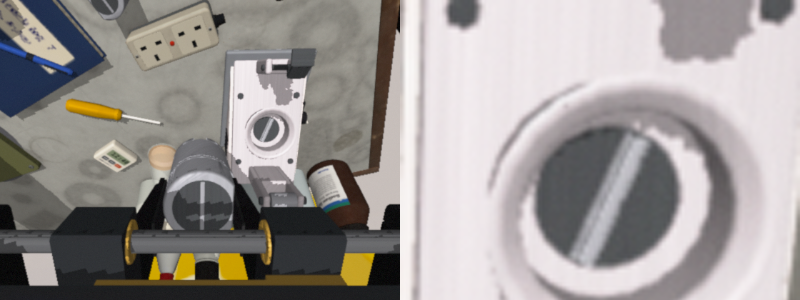

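Looking into the cup, the dog runs from (642,135) to (578,260) in the crop, which is wrist pixels (381.5,166) to (365.5,197). That puts it about -0.40 rad from head x. I'll move over the cup with a twist of 0.40.

```bash
python3 -m jog '{"translation":[[0,2,0],[0,5,0],[-0.12,8,0],[-0.12,10.15,0],[-0.12,10.15,1],[-0.12,10.15,3],[-0.12,10.15,5],[-0.12,10.15,7],[-0.12,10.15,8.5],[-0.12,10.15,9.5],[-0.12,10.15,9.5],[-0.12,10.15,9.5],[-0.12,10.15,9.5]],"twist":[[0,0,0.1],[0,0,0.2],[0,0,0.3],[0,0,0.4],[0,0,0.4],[0,0,0.4],[0,0,0.4],[0,0,0.4],[0,0,0.4],[0,0,0.4],[0,0,0.4],[0,0,0.4],[0,0,0.4]]}' 1 40
cat > st.py <<'E'
from fit import *
o,Rh=headpose([.5534,-.1284,-1.9804])
s=read_state(); P=Rh.T@(np.array(s["eef_pos"])-o); E=Rh.T@np.array(s["eef_rot"])
print("TCP head mm",np.round(P*1000,1),"z-axis",E[:,2].round(3),"yaw of tool -x",np.arctan2(-E[1,0],-E[0,0]).round(3))
print("F head",np.round(Rh.T@s["wrist_force"],1),"M head",np.round(Rh.T@s["moment"],2),"w",round(s["gripper_width"],3),s["time_s"],np.round(s["joint_pos"],0))
E
python3 st.py; python3 - <<'E'
from h import *
p=capture("wrist"); q=capture("scene"); u=proj(q,[.56,-.1,.12]).astype(int)
cv2.imwrite("pics/e.png",np.hstack([cv2.resize(p["frame"],(400,300)),cv2.resize(q["frame"][u[1]-60:u[1]+60,u[0]-80:u[0]+80],(400,300),interpolation=2)])[:,:,::-1])
E
```

```text
time_s: 12.85
eef_pos: [0.5781, -0.0771, 0.1634]
eef_rot: [[0.675, 0.711, -0.197], [0.577, -0.676, -0.459], [-0.46, 0.196, -0.866]]
wrist_force: [0.5, -0.1, -3.3]
gripper_width: 0.474
finger_force: 40.0
TCP head mm [  1.4   2.2 116.3] z-axis [-0.     0.002 -1.   ] yaw of tool -x -0.401
F head [-1.8  0.5 -2.9] M head [-0.06  0.59  0.01] w 0.474 12.85 [  0.  10. 101. -27.  83.  53.]
```

View pics/e.png

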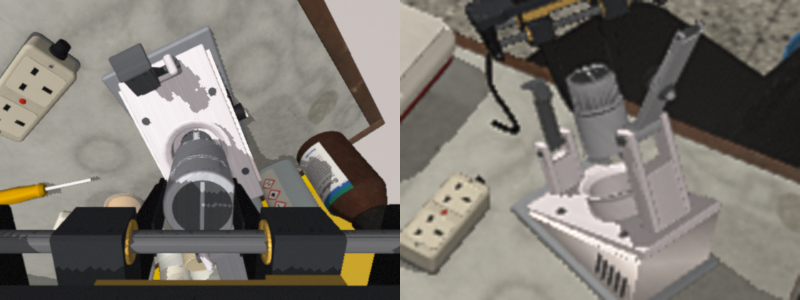

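The jar is lined up above the cup mouth: the wrist view shows its lower end at the ring, around (195,135). I'll lower it in.

```bash
python3 -m jog '{"translation":[[0,0,0.7],[0,0,1.4],[0,0,2],[0,0,2.5],[0,0,3],[0,0,3.4],[0,0,3.8],[0,0,4],[0,0,4]],"twist":[[0,0,0],[0,0,0],[0,0,0],[0,0,0],[0,0,0],[0,0,0],[0,0,0],[0,0,0],[0,0,0]]}' 1 40; python3 st.py
```

```text
time_s: 13.85
eef_pos: [0.5689, -0.0957, 0.1272]
eef_rot: [[0.674, 0.711, -0.2], [0.576, -0.676, -0.459], [-0.462, 0.194, -0.866]]
wrist_force: [-0.9, -0.7, -3.6]
gripper_width: 0.466
finger_force: 40.0
TCP head mm [ 1.3  1.2 74.5] z-axis [ 0.001 -0.001 -1.   ] yaw of tool -x -0.4
F head [-1.  -0.6 -3.6] M head [-0.23  0.54 -0.01] w 0.466 13.85 [ -1.  11. 103. -28.  80.  53.]
```

```bash
python3 -m jog '{"translation":[[0,0,0.3],[0,0,0.6],[0,0,0.8],[0,0,1.0],[0,0,1.1],[0,0,1.2],[0,0,1.3],[0,0,1.4],[0,0,1.5],[0,0,1.6],[0,0,1.6]],"twist":[[0,0,0],[0,0,0],[0,0,0],[0,0,0],[0,0,0],[0,0,0],[0,0,0],[0,0,0],[0,0,0],[0,0,0],[0,0,0]]}' 1 40; python3 st.py
```

```text
time_s: 14.95
eef_pos: [0.566, -0.1021, 0.1141]
eef_rot: [[0.675, 0.71, -0.2], [0.577, -0.677, -0.458], [-0.46, 0.194, -0.866]]
wrist_force: [-3.0, 6.0, 0.2]
gripper_width: 0.468
finger_force: 40.0
TCP head mm [ 0.8  1.1 59.7] z-axis [-0.001 -0.001 -1.   ] yaw of tool -x -0.4
F head [-3.6 -5.1  2.3] M head [-1.24  0.88  0.08] w 0.468 14.95 [ -2.  11. 104. -28.  78.  54.]
```

```bash
python3 -m jog '{"translation":[[0,-0.1,0],[0.05,-0.15,0.1],[0.05,-0.15,0.2],[0.05,-0.15,0.3],[0.05,-0.15,0.4],[0.05,-0.15,0.5],[0.05,-0.15,0.5],[0.05,-0.15,0.5]],"twist":[[0,0,0],[0,0,0],[0,0,0],[0,0,0],[0,0,0],[0,0,0],[0,0,0],[0,0,0]]}' 1 40; python3 st.py
```

```text
time_s: 15.75
eef_pos: [0.5661, -0.1019, 0.1138]
eef_rot: [[0.677, 0.709, -0.197], [0.576, -0.677, -0.458], [-0.458, 0.197, -0.867]]
wrist_force: [-5.9, 15.9, 17.2]
gripper_width: 0.465
finger_force: 40.0
TCP head mm [ 0.5  1.1 59.5] z-axis [-0.002  0.002 -1.   ] yaw of tool -x -0.402
F head [ -2.  -11.8  21. ] M head [-2.51  0.48  0.1 ] w 0.465 15.75 [ -2.  11. 104. -28.  78.  54.]
```

```bash
python3 -m jog '{"translation":[[0,-0.1,-0.3],[0,-0.2,-0.4],[0,-0.2,-0.4],[0,-0.2,-0.4],[0,-0.2,-0.4]],"twist":[[0,0,0],[0,0,0.06],[0,0,0.12],[0,0,0.18],[0,0,0.18]]}' 1 40; python3 st.py
python3 -m jog '{"translation":[[0,0,0],[0,0,0],[0,0,0],[0,0,0],[0,0,0],[0,0,0],[0,0,0]],"twist":[[0,0,-0.06],[0,0,-0.12],[0,0,-0.18],[0,0,-0.24],[0,0,-0.3],[0,0,-0.36],[0,0,-0.36]]}' 1 40; python3 st.py
```

```text
time_s: 16.25
eef_pos: [0.5653, -0.1006, 0.1133]
eef_rot: [[0.792, 0.579, -0.195], [0.447, -0.767, -0.46], [-0.416, 0.276, -0.866]]
wrist_force: [-0.0, 5.2, 3.3]
gripper_width: 0.469
finger_force: 40.0
TCP head mm [-0.6 -0.1 59.5] z-axis [-0.001  0.004 -1.   ] yaw of tool -x -0.58
F head [-2.4 -2.1  5.3] M head [-0.36  0.71  0.38] w 0.469 16.25 [ -2.  11. 105. -28.  78.  64.]
time_s: 16.95
eef_pos: [0.5647, -0.1014, 0.1139]
eef_rot: [[0.537, 0.82, -0.198], [0.687, -0.562, -0.461], [-0.489, 0.112, -0.865]]
wrist_force: [-2.4, 3.0, 6.0]
gripper_width: 0.471
finger_force: 40.0
TCP head mm [ 0.6 -0.4 59.6] z-axis [ 0.001  0.002 -1.   ] yaw of tool -x -0.221
F head [ 1.5 -3.4  6.1] M head [-0.65  0.   -0.26] w 0.471 16.95 [ -2.  11. 105. -28.  78.  44.]
```

Turning met the dog's walls both ways (+0.38 and -0.26 N m) while the height stayed at home, so the slot is over the dog. Next: centre, press firmly, ease off, and open.

```bash
python3 -m jog '{"translation":[[0,0,0],[0,0,0.2],[0,0,0.4],[0,0,0.6],[0,0,0.7],[0,0,0.7],[0,0,0.7]],"twist":[[0,0,0.08],[0,0,0.08],[0,0,0.08],[0,0,0.08],[0,0,0.08],[0,0,0.08],[0,0,0.08]]}' 1 40; python3 st.py
python3 -m jog '{"translation":[[0,0,-0.3],[0,0,-0.6],[0,0,-0.6]],"twist":[[0,0,0],[0,0,0],[0,0,0]]}' 1 40; python3 st.py
```

```text
time_s: 17.65
eef_pos: [0.5657, -0.1008, 0.1131]
eef_rot: [[0.605, 0.773, -0.193], [0.642, -0.616, -0.457], [-0.472, 0.152, -0.868]]
wrist_force: [-5.3, 21.9, 26.3]
gripper_width: 0.469
finger_force: 40.1
TCP head mm [-0.6  0.3 59.4] z-axis [-0.005  0.005 -1.   ] yaw of tool -x -0.304
F head [ -2.4 -13.6  31.8] M head [-2.88  0.63 -0.01] w 0.469 17.65 [ -2.  11. 105. -28.  78.  48.]
time_s: 17.95
eef_pos: [0.5654, -0.1008, 0.1133]
eef_rot: [[0.602, 0.774, -0.195], [0.642, -0.614, -0.46], [-0.476, 0.152, -0.866]]
wrist_force: [0.4, 8.1, 8.6]
gripper_width: 0.467
finger_force: 40.0
TCP head mm [-0.4  0.  59.5] z-axis [-0.001  0.004 -1.   ] yaw of tool -x -0.301
F head [-2.3 -2.9 11.3] M head [-0.58  0.53  0.02] w 0.467 17.95 [ -2.  11. 105. -28.  78.  48.]
```

```bash
python3 -m jog '{"translation":[[0,0,0],[0,0,0],[0,0,0],[0,0,0],[0,0,-1],[0,0,-3],[0,0,-6],[0,0,-10],[0,0,-14],[0,0,-16],[0,0,-16]],"twist":[[0,0,0],[0,0,0],[0,0,0],[0,0,0],[0,0,0],[0,0,0],[0,0,0],[0,0,0],[0,0,0],[0,0,0],[0,0,0]]}' -0.3 40; python3 st.py
python3 - <<'E'
from fit import *
for c in ["wrist","scene","top"]:
    p=capture(c)
    o,Rh=headpose([.5534,-.1284,-1.9804])
    for t in ["jar","jar_lid","bridge_pad","bridge_hinge","catch_hook"]:
        print(c,t,[(np.round(Rh.T@(np.array(d["at"])-o)*1000,0).tolist(),round(d["confidence"],2)) for d in spot_point(p,t)[:2]])
    for d in look_for(p,"bridge")[:1]: print(c,"bridge mid",np.round(Rh.T@(np.array(d["at"])-o)*1000,0))
    u=proj(p,o+Rh@[.05,0,.12]).astype(int)
    if c=="scene": A=cv2.resize(p["frame"][u[1]-75:u[1]+75,u[0]-100:u[0]+100],(400,300),interpolation=2)
    if c=="wrist": B=cv2.resize(p["frame"],(400,300))
for a in (2.2,2.3,2.4): 
    d=np.array([-np.cos(a),0,np.sin(a)]); print(a,np.round((o+Rh@(np.array([.066,0,.098])+.148*d)),3), np.round(Rh@d,2))
cv2.imwrite("pics/f.png",np.hstack([B,A])[:,:,::-1])
E
```

```text
time_s: 19.05
eef_pos: [0.5977, -0.0266, 0.2541]
eef_rot: [[0.603, 0.774, -0.192], [0.642, -0.614, -0.459], [-0.473, 0.154, -0.867]]
wrist_force: [0.7, 0.5, -0.4]
gripper_width: 0.651
finger_force: 0.0
TCP head mm [-1.000e-01  1.000e-01  2.218e+02] z-axis [-0.003  0.007 -1.   ] yaw of tool -x -0.302
F head [-0.9  0.4  0. ] M head [-0.06  0.18  0.01] w 0.651 19.05 [  5.   9.  93. -26.  93.  47.]
wrist jar [([2.0, 1.0, -2.0], 0.89)]
wrist jar_lid [([-3.0, 1.0, 69.0], 0.62)]
wrist bridge_pad [([95.0, 4.0, 159.0], 0.71)]
wrist bridge_hinge [([70.0, 6.0, 100.0], 0.69)]
wrist catch_hook [([-77.0, -1.0, 107.0], 0.92)]
wrist bridge mid [ 88.   1. 130.]
scene jar [([-2.0, 3.0, -1.0], 0.72), ([-237.0, -491.0, 63.0], 0.6)]
scene jar_lid [([1.0, -0.0, 68.0], 0.87), ([-203.0, -492.0, 128.0], 0.57)]
scene bridge_pad [([1.0, 2.0, 4.0], 0.4), ([101.0, 2.0, 159.0], 0.36)]
scene bridge_hinge []
scene catch_hook [([-76.0, 7.0, 105.0], 0.69)]
scene bridge mid [122.  -5. 158.]
top jar [([-235.0, -490.0, 68.0], 0.79), ([-2.0, 3.0, -1.0], 0.59)]
top jar_lid [([-203.0, -493.0, 127.0], 0.82), ([-2.0, 1.0, 69.0], 0.71)]
top bridge_pad [([101.0, -2.0, 154.0], 0.42)]
top bridge_hinge [([67.0, 0.0, 102.0], 0.7)]
top catch_hook [([-78.0, -3.0, 101.0], 0.55)]
top bridge mid [118.   1. 160.]
2.2 [ 0.544 -0.15   0.327] [-0.04 -0.1   0.99]
2.3 [ 0.538 -0.164  0.325] [-0.08 -0.19  0.98]
2.4 [ 0.532 -0.177  0.321] [-0.12 -0.28  0.95]
```

View pics/f.png

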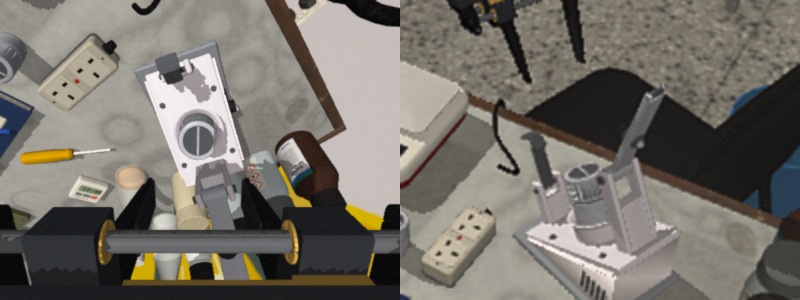

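The jar sits home in the cup at (200,133) in the wrist view. In the scene crop the bridge stands open at about a = 2.3. Now I'll work out the route behind the bridge and the sweep.

```bash
cat > br.py <<'E'
from fit import *
o,Rh=headpose([.5534,-.1284,-1.9804])
def pose(a,s=.105,off=0.0,k=.34,half=.010):
    phi=k*max(a,0); d=np.array([-np.cos(a),0,np.sin(a)]); n=np.array([np.sin(a),0,np.cos(a)])
    tx=np.array([-np.cos(phi),0,np.sin(phi)]); tz=np.array([-np.sin(phi),0,-np.cos(phi)])
    C=np.array([.066,0,.098])+s*d+(.004+off)*n
    Rt=np.column_stack([tx,np.cross(tz,tx),tz]); return o+Rh@(C-half*tx),Rh@Rt
def rows(poses,s=None):
    g=[go(P,Rt,s) for P,Rt in poses]; print('"translation":',[np.round(x[0],1).tolist() for x in g],'\n"twist":',[np.round(x[1],2).tolist() for x in g])
E
python3 - <<'E'
from br import *
P,Rt=pose(2.3,off=.03); print("pre",P.round(3),Rt.round(3).tolist())
s=read_state(); c=np.array(s["eef_pos"])
rows([(np.array([c[0],c[1],.40]),np.array(s["eef_rot"])),(np.array([P[0],P[1],.41]),Rt),(P,Rt)])
E
```

```text
pre [ 0.525 -0.195  0.273] [[0.385, 0.917, 0.102], [0.887, -0.398, 0.234], [0.256, 0.0, -0.967]]
"translation": [[-7.2, 2.2, -13.0], [-22.6, 7.2, -4.8], [-16.1, 5.1, 7.0]] 
"twist": [[0.0, 0.0, 0.0], [0.12, 0.78, -0.28], [0.12, 0.78, -0.28]]
```

```bash
python3 -m jog '{"translation":[[-2.4,0.7,-4.3],[-4.8,1.5,-8.6],[-7.2,2.2,-13],[-7.2,2.2,-13],[-10,3,-11.5],[-13,4,-10],[-16,5,-8.5],[-19,6,-7],[-22.6,7.2,-4.8],[-22.6,7.2,-4.8],[-22.6,7.2,-4.8],[-22.6,7.2,-4.8]],"twist":[[0,0,0],[0,0,0],[0,0,0],[0,0,0],[0.02,0.13,-0.05],[0.04,0.26,-0.09],[0.06,0.39,-0.14],[0.08,0.52,-0.19],[0.1,0.65,-0.23],[0.12,0.78,-0.28],[0.12,0.78,-0.28],[0.12,0.78,-0.28]]}' 1 40; python3 st.py; python3 - <<'E'
from br import *
P,Rt=pose(2.3,off=.03); rows([(P,Rt)])
E
```

```text
time_s: 21.3
eef_pos: [0.5247, -0.1955, 0.4092]
eef_rot: [[0.391, 0.915, 0.102], [0.883, -0.405, 0.237], [0.258, -0.003, -0.966]]
wrist_force: [-0.1, 0.6, 0.1]
gripper_width: 0.002
finger_force: 0.0
TCP head mm [236.8   0.4 264.2] z-axis [-0.706 -0.001 -0.708] yaw of tool -x -0.01
F head [-0.4 -0.3  0.3] M head [-0.08 -0.22  0.06] w 0.002 21.3 [-34.  -7.  91.  15.  98.  -8.]
"translation": [[-3.5, -0.0, 13.2]] 
"twist": [[-0.0, -0.0, -0.01]]
```

Reached. Next: descend behind the bridge and work out the sweep rows from there.

```bash
python3 -m jog '{"translation":[[-0.8,0,3],[-1.6,0,6],[-2.4,0,9],[-3.2,0,12],[-3.5,0,13.2],[-3.5,0,13.2]],"twist":[[0,0,0],[0,0,0],[0,0,0],[0,0,0],[0,0,0],[0,0,0]]}' 1 40; python3 st.py; python3 - <<'E'
from br import *
rows([pose(2.3,off=.02),pose(2.3,off=.01)]+[pose(a) for a in np.arange(2.3,0.75,-.1)])
P,Rt=pose(1.0); print(P)
E
```

```text
time_s: 21.9
eef_pos: [0.5248, -0.1923, 0.2713]
eef_rot: [[0.387, 0.917, 0.099], [0.885, -0.4, 0.239], [0.259, -0.005, -0.966]]
wrist_force: [-0.4, -0.2, -0.2]
gripper_width: 0.002
finger_force: 0.0
TCP head mm [165.3  -0.8 146.2] z-axis [-0.707 -0.005 -0.707] yaw of tool -x -0.004
F head [ 0.2 -0.3 -0.3] M head [-0.05 -0.28  0.06] w 0.002 21.9 [-33.  -6. 103.  15.  86. -11.]
"translation": [[0.8, 0.1, -0.2], [1.8, 0.1, -0.1], [2.8, 0.1, -0.1], [3.8, 0.1, -0.0], [4.9, 0.1, 0.1], [5.9, 0.1, 0.4], [6.9, 0.1, 0.7], [7.8, 0.1, 1.1], [8.7, 0.1, 1.7], [9.6, 0.1, 2.3], [10.3, 0.1, 3.0], [11.0, 0.1, 3.8], [11.6, 0.1, 4.6], [12.1, 0.1, 5.5], [12.6, 0.1, 6.4], [12.9, 0.1, 7.4], [13.1, 0.1, 8.4], [13.2, 0.1, 9.4]] 
"twist": [[-0.0, -0.0, -0.0], [-0.0, -0.0, -0.0], [-0.0, -0.0, -0.0], [-0.0, -0.04, -0.0], [-0.0, -0.07, -0.0], [-0.0, -0.11, -0.0], [-0.0, -0.14, -0.0], [-0.0, -0.17, -0.0], [-0.0, -0.21, -0.0], [-0.0, -0.24, -0.0], [-0.0, -0.28, -0.0], [-0.0, -0.31, -0.0], [-0.0, -0.34, -0.0], [-0.0, -0.38, -0.0], [-0.0, -0.41, -0.0], [-0.0, -0.45, -0.0], [-0.0, -0.48, -0.0], [-0.0, -0.51, -0.0]]
[ 0.58266486 -0.06099431  0.23340211]
```

```bash
python3 -m jog '{"translation":[[0.8,0.1,-0.2],[1.8,0.1,-0.1],[2.8,0.1,-0.1],[3.8,0.1,0],[4.9,0.1,0.1],[5.9,0.1,0.4],[6.9,0.1,0.7],[7.8,0.1,1.1],[8.7,0.1,1.7],[9.6,0.1,2.3]],"twist":[[0,0,0],[0,0,0],[0,0,0],[0,-0.04,0],[0,-0.07,0],[0,-0.11,0],[0,-0.14,0],[0,-0.17,0],[0,-0.21,0],[0,-0.24,0]]}' 1 40; python3 st.py; python3 - <<'E'
from br import *
p=capture("scene")
print([(np.round(Rh.T@(np.array(d["at"])-o)*1000,0).tolist(),round(d["confidence"],2)) for d in spot_point(p,"bridge_pad")[:2]])
u=proj(p,o+Rh@[.05,0,.12]).astype(int)
cv2.imwrite("pics/k.png",cv2.resize(p["frame"][u[1]-75:u[1]+75,u[0]-100:u[0]+100],(600,450),interpolation=2)[:,:,::-1])
rows([pose(a) for a in np.arange(1.6,0.15,-.1)])
E
```

```text
time_s: 22.9
eef_pos: [0.5662, -0.1038, 0.2778]
eef_rot: [[0.402, 0.916, 0.009], [0.915, -0.402, 0.018], [0.02, 0.001, -1.0]]
wrist_force: [-1.2, -1.1, -1.0]
gripper_width: 0.004
finger_force: 0.6
TCP head mm [ 83.9   2.  200.7] z-axis [-0.517  0.001 -0.856] yaw of tool -x -0.005
F head [ 0.8 -0.7 -1.6] M head [-0.16 -0.45  0.06] w 0.004 22.9 [-16.  -4. 100.   1.  84.   7.]
[([54.0, 1.0, 164.0], 0.45)]
"translation": [[-0.1, -0.2, 0.3], [0.8, -0.2, 0.8], [1.7, -0.2, 1.4], [2.5, -0.2, 2.0], [3.2, -0.2, 2.8], [3.8, -0.2, 3.6], [4.4, -0.2, 4.4], [4.8, -0.2, 5.4], [5.2, -0.2, 6.3], [5.4, -0.2, 7.3], [5.6, -0.2, 8.3], [5.6, -0.2, 9.3], [5.6, -0.2, 10.4], [5.4, -0.2, 11.4], [5.2, -0.2, 12.3]] 
"twist": [[-0.0, -0.0, -0.0], [-0.0, -0.04, -0.0], [-0.0, -0.07, -0.0], [-0.0, -0.1, -0.0], [-0.0, -0.14, -0.0], [-0.0, -0.17, -0.0], [-0.0, -0.21, -0.0], [-0.0, -0.24, -0.0], [-0.0, -0.27, -0.0], [-0.0, -0.31, -0.0], [-0.0, -0.34, -0.0], [-0.0, -0.38, -0.0], [-0.0, -0.41, -0.0], [-0.0, -0.44, -0.0], [-0.0, -0.48, -0.0]]
```

View pics/k.png

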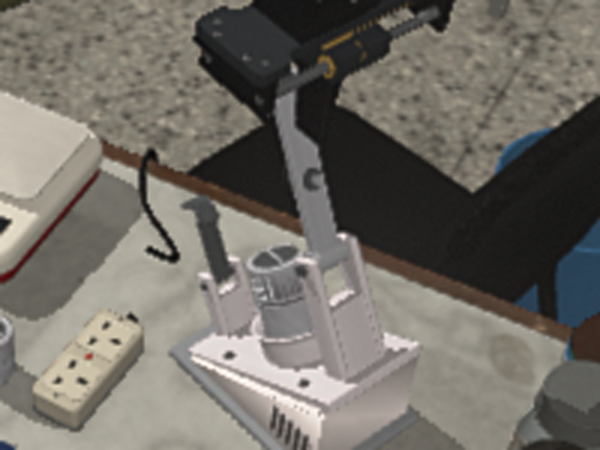

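The bridge is following: in the crop it now stands at (310,170), about a = 1.6, with the fingers behind its nose. Continuing.

```bash
python3 -m jog '{"translation":[[0.8,-0.2,0.8],[1.7,-0.2,1.4],[2.5,-0.2,2.0],[3.2,-0.2,2.8],[3.8,-0.2,3.6],[4.4,-0.2,4.4],[4.8,-0.2,5.4],[5.2,-0.2,6.3],[5.4,-0.2,7.3],[5.6,-0.2,8.3],[5.6,-0.2,9.3],[5.6,-0.2,10.4],[5.5,-0.2,11],[5.4,-0.2,11.4],[5.4,-0.2,11.4]],"twist":[[0,-0.04,0],[0,-0.07,0],[0,-0.1,0],[0,-0.14,0],[0,-0.17,0],[0,-0.21,0],[0,-0.24,0],[0,-0.27,0],[0,-0.31,0],[0,-0.34,0],[0,-0.38,0],[0,-0.41,0],[0,-0.43,0],[0,-0.44,0],[0,-0.44,0]]}' 1 40; python3 st.py; python3 - <<'E'
from br import *
rows([pose(a) for a in (.25,.2,.15,.1,.05,0,-.02,-.04,-.06)])
E
```

```text
time_s: 24.5
eef_pos: [0.5859, -0.0519, 0.1622]
eef_rot: [[0.366, 0.915, -0.166], [0.837, -0.402, -0.371], [-0.407, -0.003, -0.914]]
wrist_force: [-0.4, -0.2, -0.3]
gripper_width: 0.005
finger_force: 0.0
TCP head mm [-21.9  -0.7 128.3] z-axis [-0.105 -0.005 -0.994] yaw of tool -x -0.003
F head [ 0.2 -0.3 -0.4] M head [-0.1   0.09  0.03] w 0.005 24.5 [  0.   9. 100. -22.  82.  29.]
"translation": [[0.3, 0.1, 0.2], [0.4, 0.1, 0.7], [0.4, 0.1, 1.2], [0.4, 0.1, 1.7], [0.4, 0.1, 2.2], [0.4, 0.1, 2.7], [0.4, 0.1, 2.9], [0.4, 0.1, 3.1], [0.4, 0.1, 3.3]] 
"twist": [[-0.0, -0.02, -0.0], [-0.0, -0.04, -0.0], [-0.0, -0.05, -0.0], [-0.0, -0.07, -0.0], [-0.0, -0.09, -0.0], [-0.0, -0.1, -0.0], [-0.0, -0.1, -0.0], [-0.0, -0.1, -0.0], [-0.0, -0.1, -0.0]]
```

```bash
python3 -m jog '{"translation":[[0.8,0.1,0.2],[1.3,0.1,0.7],[1.3,0.1,1.2],[1.3,0.1,1.7],[1.3,0.1,2.0],[1.3,0.1,2.3],[1.3,0.1,2.5],[1.3,0.1,2.7],[1.3,0.1,2.8],[1.3,0.1,2.8]],"twist":[[0,-0.02,0],[0,-0.04,0],[0,-0.05,0],[0,-0.07,0],[0,-0.09,0],[0,-0.1,0],[0,-0.1,0],[0,-0.1,0],[0,-0.1,0],[0,-0.1,0]]}' 1 40; python3 st.py
```

```text
time_s: 25.5
eef_pos: [0.5872, -0.0521, 0.1322]
eef_rot: [[0.349, 0.915, -0.201], [0.796, -0.403, -0.453], [-0.495, -0.002, -0.869]]
wrist_force: [-0.6, -0.5, 0.3]
gripper_width: 0.004
finger_force: 0.0
TCP head mm [-37.2   0.7 102.5] z-axis [-0.005 -0.004 -1.   ] yaw of tool -x -0.003
F head [ 0.8 -0.4 -0.1] M head [-0.04  0.19  0.07] w 0.004 25.5 [  2.  13. 100. -27.  82.  33.]
```

```bash
python3 - <<'E'
from br import *
p=capture("scene")
print([(np.round(Rh.T@(np.array(d["at"])-o)*1000,0).tolist(),round(d["confidence"],2)) for d in spot_point(p,"bridge_pad")[:2]])
w=capture("wrist")
u=proj(p,o+Rh@[.0,0,.1]).astype(int)
cv2.imwrite("pics/l.png",np.hstack([cv2.resize(p["frame"][u[1]-60:u[1]+60,u[0]-80:u[0]+80],(400,300),interpolation=2),cv2.resize(w["frame"],(400,300))])[:,:,::-1])
E
```

```text
[([2.0, 2.0, 81.0], 0.59)]
```

View pics/l.png

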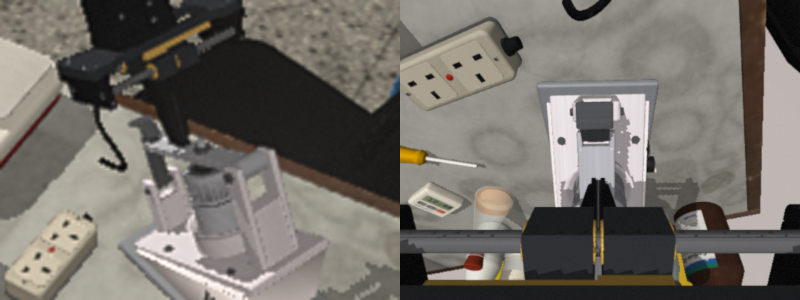

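The bridge lies almost closed under the fingers, with its nose beneath the hook at (597,125) in the wrist half. Now I'll press down step by step.

```bash
python3 -m jog '{"translation":[[0,0,0.1],[0,0,0.2],[0,0,0.3],[0,0,0.3]],"twist":[[0,0,0],[0,0,0],[0,0,0],[0,0,0]]}' 1 40; python3 st.py
python3 -m jog '{"translation":[[0,0,0.1],[0,0,0.2],[0,0,0.3],[0,0,0.3]],"twist":[[0,0,0],[0,0,0],[0,0,0],[0,0,0]]}' 1 40; python3 st.py
```

```text
time_s: 26.05
eef_pos: [0.5871, -0.053, 0.1304]
eef_rot: [[0.349, 0.916, -0.2], [0.796, -0.402, -0.453], [-0.495, -0.001, -0.869]]
wrist_force: [-0.6, 2.8, 4.9]
gripper_width: 0.001
finger_force: 2.8
TCP head mm [-37.3   0.9 100.5] z-axis [-0.006 -0.003 -1.   ] yaw of tool -x -0.003
F head [ 0.5 -1.6  5.4] M head [-0.46 -0.    0.03] w 0.001 26.05 [  2.  13. 100. -27.  82.  33.]
time_s: 26.45
eef_pos: [0.5871, -0.0533, 0.13]
eef_rot: [[0.35, 0.915, -0.199], [0.796, -0.403, -0.452], [-0.493, 0.0, -0.87]]
wrist_force: [-3.2, 8.5, 13.3]
gripper_width: 0.004
finger_force: 7.4
TCP head mm [-37.3   1.  100.1] z-axis [-0.008 -0.002 -1.   ] yaw of tool -x -0.004
F head [ 0.9 -6.3 14.8] M head [-1.22 -0.04 -0.04] w 0.004 26.45 [  2.  13. 100. -27.  82.  33.]
```

```bash
python3 -m jog '{"translation":[[0,0,0.1],[0,0,0.2],[0,0,0.3],[0,0,0.3],[0,0,0.3]],"twist":[[0,0,0],[0,0,0],[0,0,0],[0,0,0],[0,0,0]]}' 1 40; python3 st.py
```

```text
time_s: 26.95
eef_pos: [0.5871, -0.0534, 0.1298]
eef_rot: [[0.352, 0.915, -0.198], [0.796, -0.403, -0.451], [-0.492, 0.001, -0.871]]
wrist_force: [-6.1, 15.4, 22.0]
gripper_width: 0.004
finger_force: 12.4
TCP head mm [-37.3   1.1  99.9] z-axis [-0.009 -0.002 -1.   ] yaw of tool -x -0.005
F head [  0.9 -11.7  24.9] M head [-2.04 -0.14  0.  ] w 0.004 26.95 [  2.  13. 100. -27.  82.  33.]
```

```bash
python3 -m jog '{"translation":[[0,0,-0.5],[0,0,-1],[0,0,-2],[0,0,-4],[0,0,-7],[0,0,-10],[0,0,-12],[0,0,-12],[0,0,-12]],"twist":[[0,0,0],[0,0,0],[0,0,0],[0,0,0],[0,0,0],[0,0,0],[0,0,0],[0,0,0],[0,0,0]]}' 1 40; python3 st.py
python3 - <<'E'
from br import *
out=[]
for c,pt in (("wrist",[-.08,0,.105]),("scene",[-.05,0,.1])):
    p=capture(c)
    for t in ["bridge_pad","jar","catch_hook","short_jar","bridge_hinge"]:
        print(c,t,[(np.round(Rh.T@(np.array(d["at"])-o)*1000,0).tolist(),round(d["confidence"],2)) for d in spot_point(p,t)[:1]])
    u=proj(p,o+Rh@pt).astype(int); u[0]=np.clip(u[0],48,511);u[1]=np.clip(u[1],36,383); 
    # nose end predicted at closed / 3 mm / 6mm open
    print(c,u,proj(p,o+Rh@[-.082,0,.102]),proj(p,o+Rh@[-.076,0,.105]),proj(p,o+Rh@[-.104,0,.123]),proj(p,o+Rh@[-.082,0,.110]))
    out.append(cv2.resize(p["frame"][u[1]-36:u[1]+36,u[0]-48:u[0]+48],(400,300),interpolation=2))
cv2.imwrite("pics/m.png",np.hstack(out)[:,:,::-1])
E
```

```text
time_s: 27.85
eef_pos: [0.6095, -0.0018, 0.228]
eef_rot: [[0.348, 0.916, -0.201], [0.796, -0.402, -0.453], [-0.495, -0.002, -0.869]]
wrist_force: [-0.6, -0.2, -0.8]
gripper_width: 0.004
finger_force: 0.0
TCP head mm [-36.9   1.1 213. ] z-axis [-0.005 -0.004 -1.   ] yaw of tool -x -0.003
F head [-0.  -0.4 -0.9] M head [-0.09  0.14  0.01] w 0.004 27.85 [  7.  12.  92. -25.  92.  33.]
wrist bridge_pad []
wrist jar [([1.0, -0.0, -1.0], 0.9)]
wrist catch_hook [([-79.0, -1.0, 108.0], 0.72)]
wrist short_jar [([-184.0, -197.0, 33.0], 0.87)]
wrist bridge_hinge []
wrist [275 155] [275.83274011 152.81927505] [275.83368305 161.18262664] [275.55212154 125.40010001] [275.76830183 154.28595089]
scene bridge_pad [([-0.0, -2.0, 88.0], 0.53)]
scene jar [([-3.0, 3.0, -2.0], 0.8)]
scene catch_hook [([-77.0, 1.0, 107.0], 0.72)]
scene short_jar [([-181.0, -199.0, 31.0], 0.85)]
scene bridge_hinge [([64.0, 2.0, 99.0], 0.84)]
scene [326 177] [318.67335583 174.93449261] [319.72443328 174.22902434] [311.61134988 166.31487397] [317.84912634 172.11043105]
```

View pics/m.png

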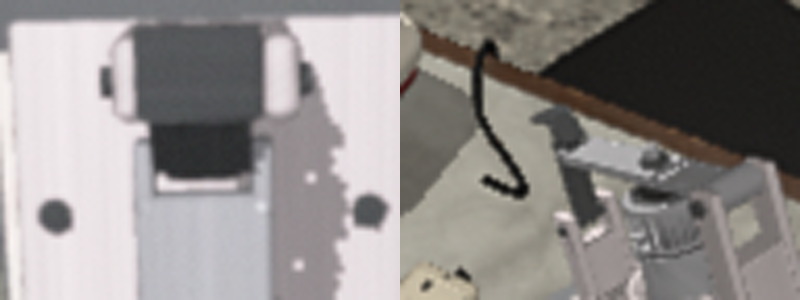

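The hook tip is at wrist pixel row 162, against 161 predicted for the catch at rest. It overlaps the fork of the nose, whose prongs end at row 153, where the closed bridge's nose end is predicted. The press also stopped hard at the closed height, so the bridge is latched and the robot is clear.

```bash
python3 -c "
from station import *
print(sign_off())"
```

```text
the job is handed in; nothing more can be done
None
```

I put the tall jar in the cup with its slot over the drive dog, pressed it home at about 32 N, then closed the bridge until the spring catch sat over its nose, and handed the job in at about 28 s; the hand-in gave no verdict, so the latch is judged from the camera picture and the push stopping hard at the closed height.

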